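Feed the next blank from a hopper into a drilling jig

ROBOT

A 6-joint arm with a two-finger parallel gripper is mounted at the origin on the work surface. World frame = base frame: x ahead of the robot, y to its left, z up, the work surface at z = 0. Lengths are in m, angles in degrees, forces in N, time in s.
With the tool pointing down it reaches from about 0.375 to 0.9 m from the base axis. Payload 3.1 kg.
Tool frame: the origin (TCP) lies at the very end of the fingers, on their centre line; the grasp point (between the pads) lies 19 mm behind it; z points along the fingers, y is the direction in which the jaws open and shut (so a half turn about z gives the same grasp; the last joint's range is limited). The gripper opens to 87 mm and grips with 3 to 60 N. Pads are 19 mm wide; open, the fingers measure 117 mm over their backs; the gripper's body (75 mm by 190 mm) begins 51 mm behind the grasp point.
Start: joints at [-10.227, 30.224, 82.088, -0, 67.689, -10.227], TCP at [0.625, 0, 0.223] pointing down, gripper open.
Joint ranges: [-176.69, 176.69], [-43.24, 126.21], [12.49, 139.97], [-82, 262], [0, 151.66], [-163.58, 163.58]. Speed limits (degrees/s): [159.86, 159.86, 180, 180, 180, 180].

INTERFACE

Orientations are given as a 3x3 rotation matrix whose columns are the frame's x, y, z axes.
In Python, from rig import read_state, capture, hand_in gives the robot as it stands. The module is installed in compiled form; this text tells all that it offers.
- The arm moves only by the tool send_rows, never from a script. Its argument "moves" is one flat list of numbers, 7 for each row, row after row: the turn, a rotation vector about the world's x, y, z in degrees, then the shift along the world's x, y, z in cm, then the gripper's target within -1 to 1 (fully open at 1, half-way at 0, shut at -1). In form: [rx, ry, rz, tx, ty, tz, hand, rx, ry, rz, tx, ty, tz, hand, ...]. A call has 1 to 20 rows; each row shifts and turns the commanded pose from where the row before left it; what a row does not reach is not made up. A row lasts 1/10 s, in which the tool goes at most 50 mm and 8.59 degrees, less where a joint would pass 70% of its speed; a pose out of reach is approached as far as the arm can. A call with a gripper value outside its range is refused whole. The fingers move at their own pace and stop on an object; the grip force is fixed at half the most. Time passes only in rows, so rows that do not move let the fingers close. It gives the time, the measured TCP pose, the force and the opening at its end, in the units of the state.
- read_state(): the state, without advancing time (a new reading comes with each control period).
- capture(name): name is "scene" or "side" or "wrist"; returns a dict with "pixels" (480x640x3 uint8, red, green, blue), "vertical_fov" (degrees; the focal length in pixels is half the picture's height over the tangent of half this angle, whatever the lens; pixels are square), "cx", "cy" (the principal point, pixels), "rvec" (rotation vector, rad) and "tvec" (3), from world to camera coordinates, as OpenCV has them. Camera axes: x right, y down, z forward; pixel columns grow to the right and rows downward; lengths in m; the calibration is good to about 2 mm. A picture is of the moment at which its call begins. There is no depth.
- hand_in(): hands the job in, once; it reports no verdict.
The state is a dict: "time_s": time; "joint_positions": joint angles; "qvel": joint speeds; "tau": joint torques, N m; "position": TCP position; "tcp_rot": TCP orientation; "force": force on the tool from outside, world axes, zero at the start; "moment": the same for the moment, N m; "opening": opening from 0.0 (shut) to 1.0 (fully open).
Only numpy, scipy, OpenCV 4.12 (cv2) and the standard library are available. Lean on these libraries where they do the work, as an engineer would, in place of code of your own. Each camera call takes 0.05 s, during which the arm holds its last target.

TASK

Feed the next blank into the drilling jig: pick the loose offcut off the infeed bed and lay it on the bench, then use the push block to slide the bottom blank out of the hopper and under the drill-guide bar until it is fully home against the stop. Then draw the push block back out so that the rest of the stack drops flat onto the bed, and leave the push block standing on its sole on the infeed bed with its nose clear of the hopper. Do not touch the blanks with the gripper, and leave the hammer, glue bottle, jar and tape measure where they are.

Things in the scene. Friction and masses are not known exactly. Their poses are not given: they have to be found in the camera images.
- jig: Drilling jig of plywood and white board, screwed to the bench, fixed. Origin on the bench under the hopper's centre; x = feed direction, z up. Base board x -225..155, y -73.5..73.5 mm; its top, the bed, is at z 12. Rails 12 mm wide (tops at z 26) along both edges leave a channel 123 mm wide. The infeed bed, x -225..-42, is open above.
- hopper_top (a point): Centre of the hopper's open top, at jig z 114. The hopper stands over jig x -42..42, y -73.5..73.5; inside it is 64 mm along the feed and 123 mm across. Each wall is two upright strips with a window between: 51 mm wide in the rear and front walls (10 mm thick), 30 mm wide in the side walls (12 mm thick, on the rails). Axes as the jig's.
- rear_mouth (a point): Middle of the hopper's rear opening, on its outer face (jig x -42), at bed height (z 12). The rear wall starts 15 mm above the bed: the push block's sole passes under it, a blank does not. Axes as the jig's.
- front_mouth (a point): Middle of the hopper's front opening, on its outer face (jig x 42), at bed height. The front wall starts 23 mm above the bed, so only the bottom blank can pass out. Axes as the jig's.
- stop (a point): Centre of the stop's face at bed height (jig x 120, z 12), facing the hopper, under a dark drill-guide bar with two steel bushes that crosses the channel over jig x 98..134, z 34..52. A blank fully home has its centre at jig x 90. Axes as the jig's.
- blank0: one of the five equal pine blanks, a plain board 60 x 120 x 18 mm (x, y, z); origin at the centre of its underside, long side along its y, z up. This is the bottom one, lying on the bed in the hopper, its x along the jig's x. About 80 g each.
- blank1: one of the five equal pine blanks, a plain board 60 x 120 x 18 mm (x, y, z); origin at the centre of its underside, long side along its y, z up. Second from the bottom. It drops onto the sole and then, once the push block is out, onto the bed.
- blank2: one of the five equal pine blanks, a plain board 60 x 120 x 18 mm (x, y, z); origin at the centre of its underside, long side along its y, z up. Third from the bottom.
- blank3: one of the five equal pine blanks, a plain board 60 x 120 x 18 mm (x, y, z); origin at the centre of its underside, long side along its y, z up. Fourth from the bottom.
- blank4: one of the five equal pine blanks, a plain board 60 x 120 x 18 mm (x, y, z); origin at the centre of its underside, long side along its y, z up. Top one.
- push_block: Loose wooden push block, about 160 g, upright on the bench: flat sole 195 x 70 x 10 mm with an upright handle near its tail. Origin at the centre of the sole's underside, x towards the nose (the plain end, which pushes), z up. Handle: 50 mm along x, 22 mm thick (y), centre at x -69.5, z 10..90; a small foot 26 mm high in front of it ends at x -22.5. Centre of mass near x -25.
- nose (a point): middle of the bottom edge of the push block's front end (x +97.5, z 0); axes as the push block's
- handle (a point): point to grip the push block's handle: its middle, 65 mm above the underside; pinch across the 22 mm thickness (push block's y)
- offcut: Loose pine offcut, a bar 100 x 28 x 28 mm lying on the infeed bed between the rails, in the push block's way; origin at its centre, x along its length. About 55 g.
- hammer: Hammer lying on the bench, 260 mm long, head 88 mm across and 26 mm thick, a bystander; origin under the middle of its length, x from the handle to the head
- glue: White glue bottle standing on the bench, 60 mm across, 125 mm high, a bystander; origin at the centre of its underside
- jar: Glass jar with a steel lid standing on the bench, 70 mm across, 85 mm high, a bystander; origin at the centre of its underside
- tape: Grey tape measure standing on the bench, 78 x 44 x 66 mm, a bystander; origin at the centre of its underside

How it is judged (in metres and radians):
On the way, in this order (a step that is already met when the one before it is completed fails the run):
1. the offcut lies on the bench, off the jig (height (world z) of offcut below 0.018 m and linear speed of offcut below 0.02 m/s), for 0.2 s.
2. the bottom blank is home against the stop, under the guide bar (x of blank0 in the frame of jig above 0.087 m and z of blank0 in the frame of jig between 0.009 and 0.0145 m and angle between blank0's own z axis and vertical below 0.05 rad and angle between the x axis of blank0 and the x axis of jig, either way round below 0.06 rad), for 0.2 s.
At the end, for the whole second after the job is handed in: Bottom blank flat on the bed and home against the stop (within 3 mm); the other four flat in the hopper, the lowest on the bed (within 3 mm); push block standing released on the infeed bed, its nose 0 to 78 mm behind the hopper; offcut lying on the bench, off the jig; all at rest (all of step 1 and all of step 2 and z of blank1 in the frame of jig between 0.008 and 0.015 m and x of blank1 in the frame of jig between -0.006 and 0.006 m and angle between each of blank1, blank2, blank3, blank4's own z axis and vertical below 0.05 rad and z of blank2 in the frame of jig between 0.026 and 0.033 m and x of blank2 in the frame of jig between -0.006 and 0.006 m and z of blank3 in the frame of jig between 0.044 and 0.051 m and x of blank3 in the frame of jig between -0.006 and 0.006 m and z of blank4 in the frame of jig between 0.062 and 0.069 m and x of blank4 in the frame of jig between -0.006 and 0.006 m and x of nose in the frame of jig between -0.12 and -0.042 m and y of nose in the frame of jig between -0.04 and 0.04 m and z of nose in the frame of jig below 0.017 m and angle between push_block's own z axis and vertical below 0.06 rad and linear speed of each of push_block, blank0, blank1, blank4 below 0.02 m/s); the robot touches nothing.
It fails at once if the hammer is moved more than 20 mm (distance of hammer from where it was at the start of the episode above 0.02 m).
It fails at once if the glue bottle is moved more than 20 mm (distance of glue from where it was at the start of the episode above 0.02 m).
It fails at once if the jar is moved more than 20 mm (distance of jar from where it was at the start of the episode above 0.02 m).
It fails at once if the tape measure is moved more than 20 mm (distance of tape from where it was at the start of the episode above 0.02 m).
It fails at once if the gripper touches a blank (contact force between the fingers and blank0 above 1 N or contact force between the fingers and blank1 above 1 N or contact force between the fingers and blank2 above 1 N or contact force between the fingers and blank3 above 1 N or contact force between the fingers and blank4 above 1 N).
It also fails if it takes over 61 s, if anything falls off the work surface, if the arm or the gripper's body presses on something with over 40 N, if the wrist force passes 120 N, or if a joint passes its speed limit or range.

## Working session

There is one attempt and no reset: what is moved stays moved. The work goes in short steps, Python scripts to look and compute and a tool call to move; the robot and the scene stay as the last step left them, time stands still between calls to the robot, and variables do not carry over. Pictures are saved under pics/ and viewed, and the job is handed in when it is done.

Besides the shell and the picture viewer there is one more tool, called after "Emit:" by a JSON object that holds its "fn" and its "kwargs". send_rows: Moves the arm, as the interface text tells. Its arguments: {"type":"object","properties":{"moves":{"type":"array","items":{"type":"number"}}},"required":["moves"]}

```bash
mkdir -p pics; cat > h.py <<'E'
import numpy as np, cv2
from rig import read_state, capture, hand_in
def cap(n,f):
    c=capture(n); cv2.imwrite('pics/'+f+'.png',cv2.cvtColor(c['pixels'],cv2.COLOR_RGB2BGR))
    np.savez('pics/'+f+'.npz',**c); return c
def load(f): return dict(np.load('pics/'+f+'.npz'))
def K(c):
    f=240/np.tan(np.radians(float(c['vertical_fov']))/2)
    return np.array([[f,0,float(c['cx'])],[0,f,float(c['cy'])],[0,0,1]])
def ray(c,u,v):
    R=cv2.Rodrigues(np.array(c['rvec'],float))[0]; t=np.array(c['tvec'],float).ravel()
    return -R.T@t, R.T@np.linalg.inv(K(c))@np.array([u,v,1.])
def onz(c,u,v,z):
    o,d=ray(c,u,v); return o+d*(z-o[2])/d[2]
def proj(c,P):
    return cv2.projectPoints(np.array(P,float).reshape(-1,3),np.array(c['rvec'],float),np.array(c['tvec'],float),K(c),None)[0].reshape(-1,2)
E
python3 - <<'E'
from h import *
for n in ['scene','side','wrist']:
    c=cap(n,n+'0'); print(n,c['vertical_fov'],ray(c,320,240)[0],ray(c,320,240)[1])
E
```

```text
scene 53.954334259690036 [0.96496199 0.44237465 0.9327444 ] [-0.37230385 -0.45805949 -0.80722917]
side 53.157679628768264 [0.25534576 0.75262472 0.67703797] [ 0.30646522 -0.774964   -0.55276956]
wrist 66.55991643644263 [0.62493364 0.06967515 0.38471025] [-0.02651681 -0.24062739 -0.97065864]
```

View pics/scene0.png

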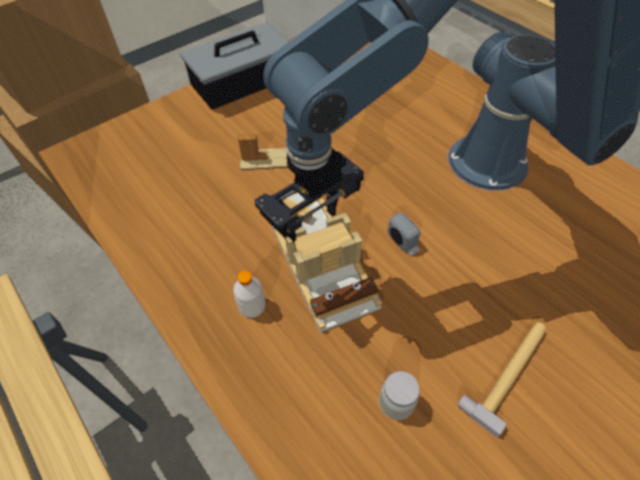

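View pics/side0.png

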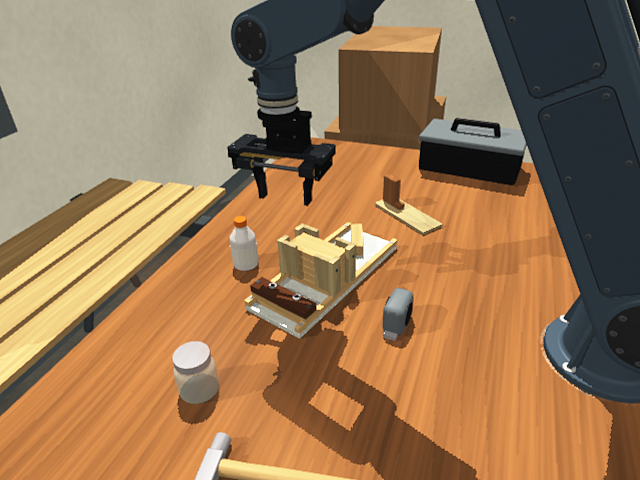

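View pics/wrist0.png

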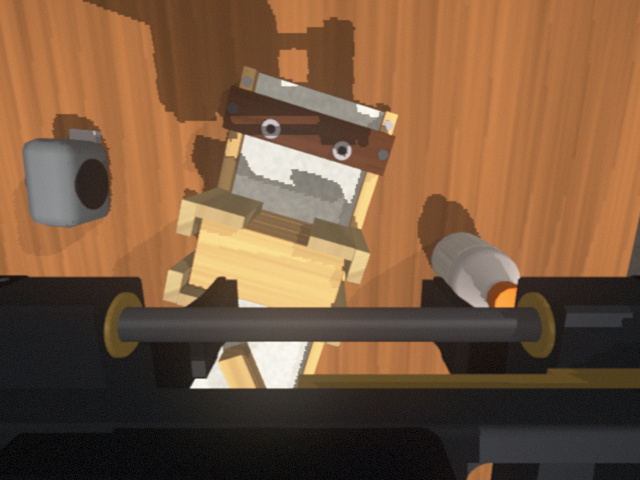

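```bash
python3 - <<'E'
import cv2
a=cv2.imread('pics/side0.png'); cv2.imwrite('pics/s0a.png',cv2.resize(a[165:340,230:450],None,fx=3.6,fy=3.4,interpolation=cv2.INTER_CUBIC))
a=cv2.imread('pics/scene0.png'); cv2.imwrite('pics/c0a.png',cv2.resize(a[120:335,225:425],None,fx=2.79,fy=2.79,interpolation=cv2.INTER_CUBIC))
E
```

```text
(no output)
```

View pics/s0a.png

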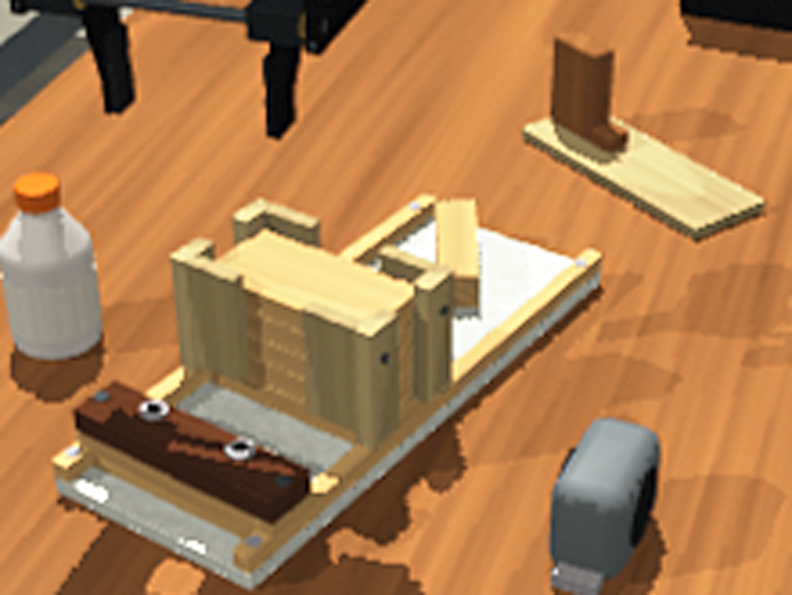

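View pics/c0a.png

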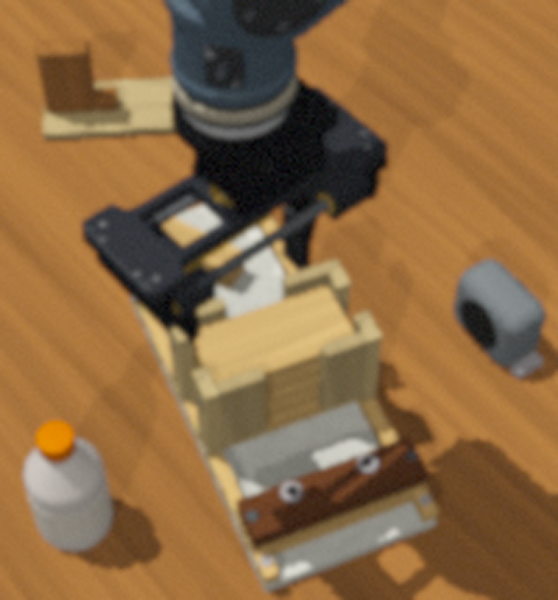

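```bash
cat > fit.py <<'E'
from h import *
from scipy.optimize import least_squares
S=lambda u,v:(u/3.6+230,v/3.4+165)
def fit(obs,x0):
    def r(p,flat=True):
        c,s=np.cos(p[2]),np.sin(p[2]); out=[]
        for cam,P,uv in obs:
            w=[p[0]+c*P[0]-s*P[1],p[1]+s*P[0]+c*P[1],P[2]]
            out.append(proj(cam,w)[0]-uv)
        return np.array(out).ravel() if flat else np.array(out)
    q=least_squares(r,x0,loss='soft_l1'); return q.x, r(q.x,False)
if __name__=='__main__':
    c=load('side0'); w=load('wrist0'); sc=load('scene0')
    m=lambda *a:np.array(a)/1000
    obs=[(c,m(-225,73.5,26),S(601,252)),(c,m(-225,-73.5,26),S(433,196)),(c,m(-42,73.5,114),S(452,270)),(c,m(42,73.5,114),S(363,332)),(c,m(42,-73.5,114),S(172,255)),(c,m(155,73.5,0),S(252,588)),(c,m(155,-73.5,0),S(58,495))]
    x,r=fit(obs,[0.6,0,1.4]); print(x[:2],np.degrees(x[2])); print(r.round(1))
    obsw=[(w,m(42,-73.5,114),(367,252)),(w,m(42,73.5,114),(180,196)),(w,m(155,-73.5,26),(397,114)),(w,m(155,73.5,26),(245,67))]
    x2,r2=fit(obs+obsw,x); print(x2[:2],np.degrees(x2[2])); print(r2.round(1))
    for z,u,v in [(.01,765,203),(.01,697,228),(.01,525,127),(.09,557,38),(.09,612,50)]:
        print('pb',onz(c,*S(u,v),z).round(4))
    for z,u,v in [(.04,437,200),(.04,475,200),(.04,480,278),(.04,445,272)]:
        p=onz(c,*S(u,v),z)
        print('off',p.round(4))
E
python3 fit.py
```

```text
[ 0.57208869 -0.02767853] 73.27474071554894
[[ 0.7  0.3]
 [-2.3 -1.1]
 [ 1.  -0.4]
 [ 2.1  0.8]
 [-0.6 -0.2]
 [-0.5  0.7]
 [-0.5 -1.5]]
[ 0.57195272 -0.02606488] 73.01129813183381
[[ 0.9  0.9]
 [-2.  -0.7]
 [ 0.8  0.1]
 [ 1.7  1.3]
 [-0.8  0.1]
 [-1.1  1.2]
 [-0.9 -1.2]
 [ 1.1  0.5]
 [-0.2  0.7]
 [ 0.2  0.5]
 [-2.1 -3. ]]
pb [ 0.3463 -0.3509  0.01  ]
pb [ 0.3863 -0.3002  0.01  ]
pb [ 0.5425 -0.4132  0.01  ]
pb [ 0.5232 -0.4235  0.09  ]
pb [ 0.4787 -0.415   0.09  ]
off [ 0.5592 -0.2345  0.04  ]
off [ 0.5339 -0.2428  0.04  ]
off [ 0.5019 -0.1456  0.04  ]
off [ 0.5257 -0.1455  0.04  ]
```

```bash
python3 -c "
from h import *
s=read_state();print(s['time_s'],s['position'],np.array(s['tcp_rot']).round(3),s['force'],s['opening'])"
```

```text
0.15 [6.24429033e-01 1.47509998e-04 2.21780319e-01] [[-0.     1.    -0.002]
 [ 1.     0.     0.   ]
 [ 0.    -0.002 -1.   ]] [-0.2066204  -0.23893743  0.2664063 ] 0.9986752440416486
```

Emit:
{"fn": "send_rows", "kwargs": {"moves": [0,0,0,-1,-4.5,0,0.3,0,0,0,-1,-4.5,0,0.3,0,0,0,-1,-4.5,0,0.3,0,0,0,-1,-4.5,0,0.3,0,0,0,-1,-4.5,0,0.3,0,0,0,-1,-4.5,0,0.3,0,0,0,-1,-4.5,0,0.3,0,0,0,-1,-4,0,0.3,0,0,0,0,0,0,0.3,0,0,0,0,0,0,0.3]}}

```text
time_s: 1.15
position: [0.5442, -0.3557, 0.2219]
tcp_rot: [[0.002, 1.0, -0.001], [1.0, -0.002, 0.001], [0.001, -0.001, -1.0]]
force: [-0.2, -0.0, -0.3]
opening: 0.652
```

```bash
python3 -c "
from h import *
cap('wrist','wrist1');cap('scene','scene1')
s=read_state();print(s['time_s'],s['position'],np.array(s['tcp_rot']).round(3),s['opening'])"
```

```text
1.25 [ 0.54487639 -0.35366471  0.22213682] [[-0.001  1.    -0.001]
 [ 1.     0.001  0.001]
 [ 0.001 -0.001 -1.   ]] 0.65322980605144
```

View pics/wrist1.png

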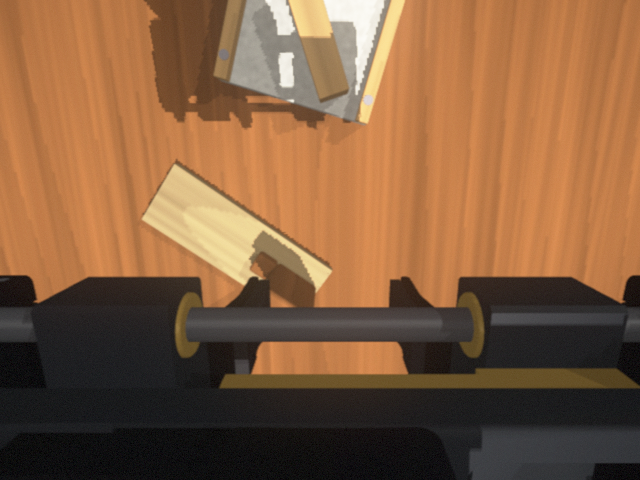

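View pics/scene1.png

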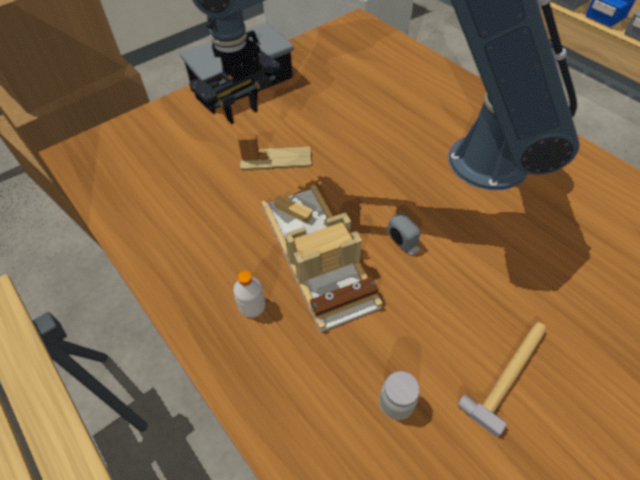

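```bash
python3 - <<'E'
import cv2
a=cv2.imread('pics/wrist1.png'); cv2.imwrite('pics/w1a.png',cv2.resize(a[0:135,190:420],None,fx=3.4,fy=3.4,interpolation=cv2.INTER_CUBIC))
a=cv2.imread('pics/scene1.png'); cv2.imwrite('pics/c1a.png',cv2.resize(a[120:335,225:425],None,fx=2.79,fy=2.79,interpolation=cv2.INTER_CUBIC))
E
```

```text
(no output)
```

View pics/w1a.png

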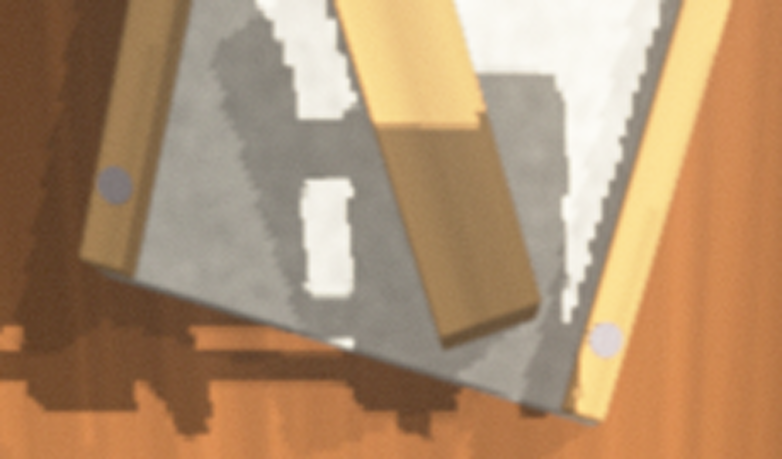

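View pics/c1a.png

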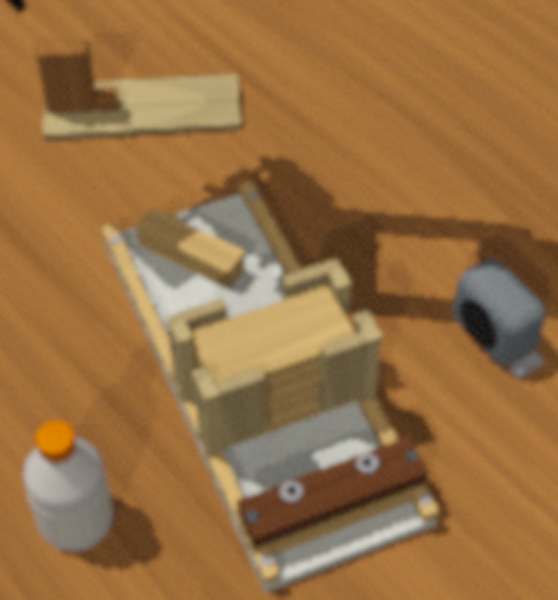

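```bash
cat > fit2.py <<'E'
from h import *
from fit import fit,S
c=load('side0'); w=load('wrist0'); w1=load('wrist1'); sc=load('scene1')
m=lambda *a:np.array(a)/1000
C=lambda u,v:(u/2.79+225,v/2.79+120)
W=lambda u,v:(u/3.4+190,v/3.4)
obs=[(c,m(-225,73.5,26),S(601,252)),(c,m(-225,-73.5,26),S(433,196)),(c,m(-42,73.5,114),S(452,270)),(c,m(42,73.5,114),S(363,332)),(c,m(42,-73.5,114),S(172,255)),(c,m(155,73.5,0),S(252,588)),(c,m(155,-73.5,0),S(58,495)),
(w,m(42,-73.5,114),(367,252)),(w,m(42,73.5,114),(180,196)),(w,m(155,-73.5,26),(397,114)),
(w1,m(-225,73.5,26),W(80,258)),(w1,m(-225,61.5,26),W(135,275)),(w1,m(-225,-61.5,26),W(568,408)),(w1,m(-225,-73.5,26),W(603,421)),
(sc,m(155,-73.5,26),C(268,578)),(sc,m(-225,-73.5,26),C(105,230)),(sc,m(-225,73.5,26),C(243,184))]
x,r=fit(obs,[0.57,-.026,1.27]); print('jig',x[:2],np.degrees(x[2])); print(r.round(1).tolist())
obs=[(c,m(97.5,35,10),S(765,203)),(c,m(97.5,-35,10),S(697,228)),(c,m(-97.5,-35,10),S(525,127)),
(w1,m(97.5,-35,10),(177,161)),(w1,m(97.5,35,10),(142,219)),(w1,m(-97.5,-35,10),(331,269)),
(sc,m(97.5,-35,10),C(241,123)),(sc,m(97.5,35,10),C(238,75))]
x,r=fit(obs,[0.444,-.385,2.5]); print('pb',x[:2],np.degrees(x[2])); print(r.round(1).tolist())
h=x[:2]-.0695*np.array([np.cos(x[2]),np.sin(x[2])]); print('handle',h)
obs=[(w1,m(50,-14,40),W(442,343)),(w1,m(50,14,40),W(540,302)),(c,m(50,14,40),S(437,200)),(c,m(50,-14,40)*1,S(475,200)),(c,m(-50,-14,40),S(480,278)),(sc,m(-50,-14,40),C(243,262)),(sc,m(-50,14,40),C(231,282)),(sc,m(50,-14,40),C(155,211)),(sc,m(50,14,40),C(138,224))]
obs=[(a,np.array([b[0],b[1],.04]),d) for a,b,d in obs]
x,r=fit(obs,[0.53,-.19,-1.24]); print('off',x[:2],np.degrees(x[2])); print(r.round(1).tolist())
E
python3 fit2.py
```

```text
jig [ 0.57321103 -0.02644531] 73.83689789547094
[[-0.6, 0.1], [-3.7, -1.1], [0.3, -0.5], [1.7, 0.9], [-1.4, 0.3], [-0.4, 1.1], [-1.0, -0.7], [2.4, -0.5], [0.4, 2.4], [-0.4, -1.0], [-0.1, 0.8], [-3.3, -0.3], [-1.2, -0.1], [0.7, -0.2], [0.2, -1.3], [-0.8, -2.0], [2.9, -2.7]]
pb [ 0.44876171 -0.38300352] 144.00485685149437
[[-1.0, -0.8], [-1.8, 0.3], [-2.1, -0.1], [-2.0, 0.4], [-0.6, -1.6], [1.7, 0.8], [0.4, -0.7], [0.2, -1.0]]
handle [ 0.50499185 -0.42384983]
off [ 0.53387591 -0.19150506] -72.20723507949889
[[-1.1, -1.5], [0.4, 0.0], [-1.2, -0.3], [-0.7, -0.2], [-1.1, -0.8], [1.2, -5.1], [-0.8, -4.8], [-0.3, -3.0], [-0.7, -0.6]]
```

Emit:
{"fn": "send_rows", "kwargs": {"moves": [0,0,4.5,-0.3,4,0,0.3,0,0,4.5,-0.3,4,-1,0.3,0,0,4.5,-0.3,4.2,-2,0.3,0,0,4.3,-0.2,4.1,-3,0.3,0,0,0,0,0,-4,0.3,0,0,0,0,0,-4,0.3,0,0,0,0,0,-3,0.3,0,0,0,0,0,0,0.3,0,0,0,0,0,0,0.3]}}

```text
time_s: 2.15
position: [0.5342, -0.1914, 0.0533]
tcp_rot: [[-0.307, 0.952, -0.001], [0.952, 0.307, 0.001], [0.001, -0.0, -1.0]]
force: [0.5, -0.2, -0.8]
opening: 0.648
```

```bash
python3 -c "
from h import *
cap('side','side2')
s=read_state();print(s['time_s'],s['position'],np.array(s['tcp_rot']).round(3),s['opening'])
import cv2
a=cv2.imread('pics/side2.png'); cv2.imwrite('pics/s2a.png',cv2.resize(a[165:340,230:450],None,fx=3.4,fy=3.4))"
```

```text
2.2 [ 0.53502489 -0.19221255  0.05426793] [[-0.307  0.952  0.002]
 [ 0.952  0.307 -0.001]
 [-0.001  0.001 -1.   ]] 0.652474697548964
```

View pics/s2a.png

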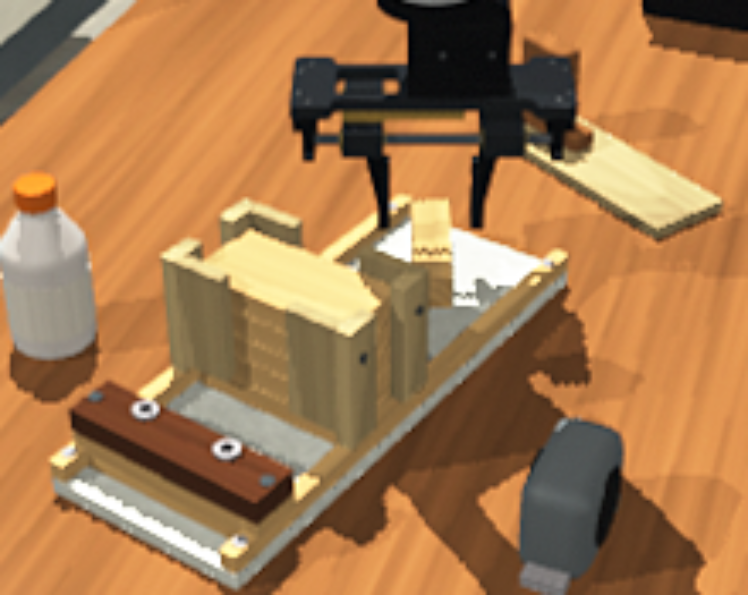

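Fingers straddle the offcut centrally (offcut at crop (432,240), fingers at x 385 and 478). Descend, grip, lift, and lay it down on the glue side.

Emit:
{"fn": "send_rows", "kwargs": {"moves": [0,0,0,0,0,-2,0.3,0,0,0,0,0,-1.5,0.3,0,0,0,0,0,0,-1,0,0,0,0,0,0,-1,0,0,0,0,0,0,-1,0,0,0,0,0,0,-1,0,0,0,0,0,0,-1]}}

```text
time_s: 2.9
position: [0.5344, -0.1929, 0.0187]
tcp_rot: [[-0.306, 0.952, 0.001], [0.952, 0.306, -0.001], [-0.001, 0.001, -1.0]]
force: [-0.2, 0.1, 2.6]
opening: 0.317
```

Emit:
{"fn": "send_rows", "kwargs": {"moves": [0,0,0,0,0,2.5,-1,0,0,0,0,0,3.5,-1,0,0,0,3,-0.5,0,-1,0,0,0,4,-0.7,0,-1,0,0,0,4,-0.7,0,-1,0,0,0,4,-0.7,0,-1,0,0,0,2,-0.2,-1,-1,0,0,0,0,0,-3,-1,0,0,0,0,0,-2,-1,0,0,0,0,0,-0.8,-1,0,0,0,0,0,0,-1]}}

```text
time_s: 4.0
position: [0.7032, -0.2203, 0.009]
tcp_rot: [[-0.306, 0.952, -0.002], [0.952, 0.306, 0.001], [0.002, -0.002, -1.0]]
force: [0.3, -0.2, -0.4]
opening: 0.317
```

```bash
python3 -c "
from h import *
cap('side','side3')
s=read_state();print(s['time_s'],s['position'],s['force'],s['opening'])
import cv2
a=cv2.imread('pics/side3.png'); cv2.imwrite('pics/s3a.png',cv2.resize(a[100:340,200:450],None,fx=2.5,fy=2.5))"
```

```text
4.05 [ 0.70402563 -0.22069945  0.01014452] [ 0.39103226 -0.13643955  0.19605092] 0.3215363491472269
```

View pics/s3a.png

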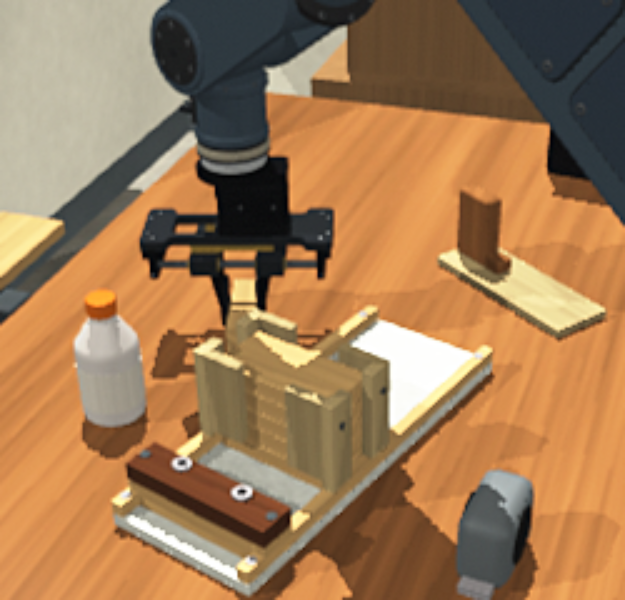

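Emit:
{"fn": "send_rows", "kwargs": {"moves": [0,0,0,0,0,-0.2,-1,0,0,0,0,0,0,0.3,0,0,0,0,0,0,0.3,0,0,0,0,0,0,0.3,0,0,0,0,0,3,0.3,0,0,0,0,0,4,0.3,0,0,6,-3,-3,4,0.3,0,0,6,-3.3,-3.4,4,0.3,0,0,6,-3.4,-3.5,0,0.3,0,0,6,-3.4,-3.5,0,0.3,0,0,6,-3.4,-3.4,0,0.3,0,0,6.2,-3.4,-3.5,0,0.3,0,0,0,0,0,-2,0.3,0,0,0,0,0,-2,0.3,0,0,0,0,0,0,0.3]}}

```text
time_s: 5.55
position: [0.5136, -0.4118, 0.1022]
tcp_rot: [[-0.808, 0.589, -0.004], [0.589, 0.808, 0.004], [0.006, 0.001, -1.0]]
force: [-1.6, 0.6, -0.2]
opening: 0.65
```

```bash
python3 -c "
from h import *
c=cap('side','side4');d=cap('scene','scene4');cap('wrist','wrist4')
s=read_state();print(s['time_s'],s['position'],np.array(s['tcp_rot']).round(3),s['opening'])
import cv2
a=cv2.imread('pics/side4.png')[100:340,200:450];b=cv2.imread('pics/scene4.png')[80:320,200:400]
cv2.imwrite('pics/s4a.png',cv2.resize(np.hstack([a,b]),None,fx=1.77,fy=2))"
```

```text
5.7 [ 0.51633236 -0.41294288  0.10543162] [[-0.809  0.587  0.001]
 [ 0.587  0.809 -0.001]
 [-0.001 -0.    -1.   ]] 0.6520040549537496
```

View pics/s4a.png

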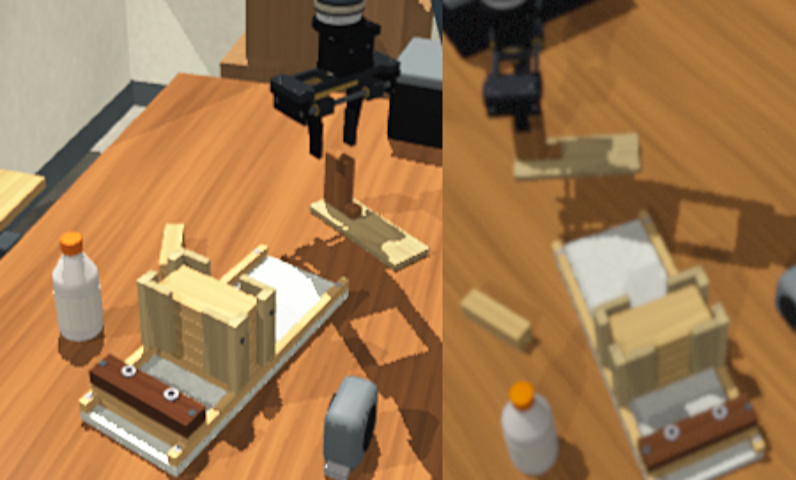

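View pics/wrist4.png

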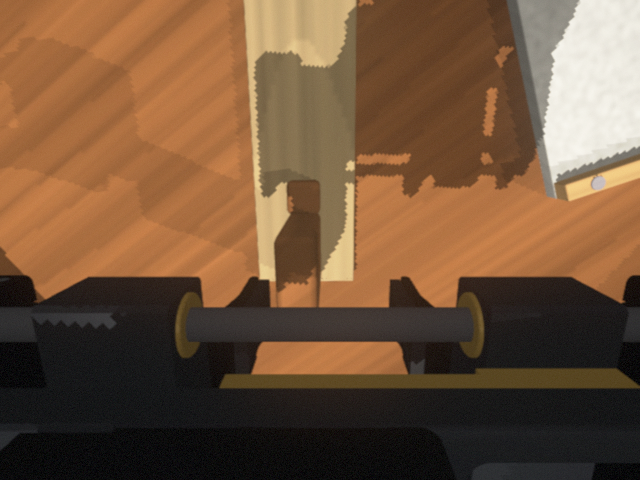

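```bash
python3 - <<'E'
from h import *
c=load('wrist4'); sc=load('scene4')
x=np.array([.4488,-.3830]);a=np.radians(144.0)
n=np.array([np.cos(a),np.sin(a)]);l=np.array([-n[1],n[0]])
def P(px,py,z): return np.append(x+n*px/1e3+l*py/1e3,z/1e3)
for q in [(-44.5,11,90),(-44.5,-11,90),(-94.5,11,90),(-94.5,-11,90),(-22.5,11,36),(-22.5,-11,36),(-97.5,35,10),(-97.5,-35,10),(0,35,10),(0,-35,10),(97.5,35,10)]:
    print(q,proj(c,P(*q))[0].round(0),proj(sc,P(*q))[0].round(0))
# sole edges in wrist
for u,v in [(260,280),(355,280),(250,100),(357,100)]: print(onz(c,u,v,.01).round(4))
s=read_state();p=s['position'];R=np.array(s['tcp_rot'])
for off in [-.028,.028]: print(proj(c,p+R[:,1]*off))
E
```

```text
(-44.5, 11, 90) [275. 236.] [257. 132.]
(-44.5, -11, 90) [319. 236.] [257. 138.]
(-94.5, 11, 90) [278. 327.] [238. 133.]
(-94.5, -11, 90) [320. 327.] [238. 139.]
(-22.5, 11, 36) [286. 182.] [267. 147.]
(-22.5, -11, 36) [321. 182.] [267. 152.]
(-97.5, 35, 10) [261. 280.] [242. 149.]
(-97.5, -35, 10) [354. 280.] [241. 167.]
(0, 35, 10) [254. 145.] [276. 148.]
(0, -35, 10) [357. 145.] [276. 165.]
(97.5, 35, 10) [246. -20.] [310. 146.]
[ 0.5067 -0.469   0.01  ]
[ 0.5484 -0.4116  0.01  ]
[ 0.4044 -0.3954  0.01  ]
[ 0.4459 -0.3382  0.01  ]
[[269.23886079 299.64439756]]
[[386.45580828 299.52273785]]
```

Emit:
{"fn": "send_rows", "kwargs": {"moves": [0,0,0,-1.1,-1.1,0,0.3,0,0,0,0,0,0,0.3,0,0,0,0,0,-2,0.3,0,0,0,0,0,-2,0.3,0,0,0,0,0,-1.9,0.3,0,0,0,0,0,0,0.3,0,0,0,0,0,0,-1,0,0,0,0,0,0,-1,0,0,0,0,0,0,-1,0,0,0,0,0,0,-1,0,0,0,0,0,0,-1]}}

```text
time_s: 6.8
position: [0.5049, -0.4241, 0.0463]
tcp_rot: [[-0.809, 0.588, 0.001], [0.588, 0.809, -0.001], [-0.001, -0.0, -1.0]]
force: [-0.1, -0.5, 0.1]
opening: 0.281
```

Emit:
{"fn": "send_rows", "kwargs": {"moves": [0,0,0,0,0,0,-1,0,0,0,0,0,0,-1]}}

```text
time_s: 7.0
position: [0.5049, -0.4242, 0.0462]
tcp_rot: [[-0.809, 0.588, 0.001], [0.588, 0.809, -0.001], [-0.001, -0.0, -1.0]]
force: [-0.3, -0.1, 3.4]
opening: 0.253
```

Emit:
{"fn": "send_rows", "kwargs": {"moves": [0,0,0,0,0,1.5,-1,0,0,0,0,0,2,-1,0,0,0,0,0,2,-1,0,0,-6,0,0,0.5,-1,0,0,-8,0,0,0,-1,0,0,-8,0,0,0,-1,0,0,-8,0,0,0,-1,0,0,-8,0,0,0,-1,0,0,-8,0,0,0,-1,0,0,-8,0,0,0,-1,0,0,-8,0,0,0,-1,0,0,-8.2,0,0,0,-1,0,0,0,0,0,0,-1,0,0,0,0,0,0,-1]}}

```text
time_s: 8.4
position: [0.5046, -0.4237, 0.1059]
tcp_rot: [[0.276, 0.961, -0.0], [0.961, -0.276, 0.0], [0.0, -0.0, -1.0]]
force: [0.3, -0.0, -1.4]
opening: 0.255
```

```bash
python3 -c "
from h import *
c=cap('side','side5');d=cap('scene','scene5');cap('wrist','wrist5')
s=read_state();print(s['time_s'],s['position'],np.array(s['tcp_rot']).round(3),s['opening'])
import cv2
a=cv2.imread('pics/side5.png')[100:340,200:450];b=cv2.imread('pics/scene5.png')[80:320,200:400]
cv2.imwrite('pics/s5a.png',cv2.resize(np.hstack([a,b]),None,fx=1.77,fy=2))"
```

```text
8.55 [ 0.50463601 -0.42371662  0.10572031] [[ 0.277  0.961 -0.   ]
 [ 0.961 -0.277  0.   ]
 [ 0.    -0.    -1.   ]] 0.25177854705241887
```

View pics/s5a.png

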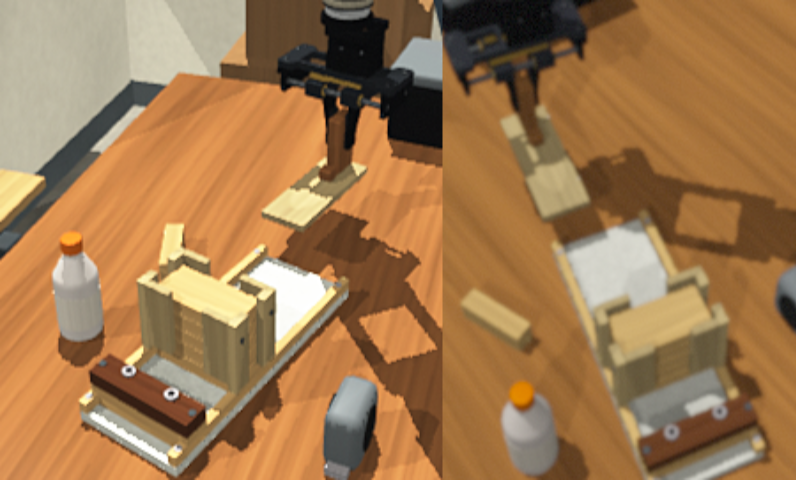

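View pics/wrist5.png

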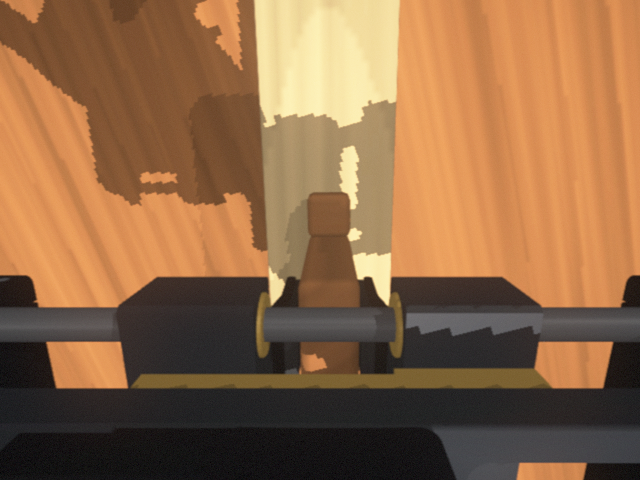

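Emit:
{"fn": "send_rows", "kwargs": {"moves": [0,0,0,0,3,0,-1,0,0,0,0,4,0,-1,0,0,0,0,4,0,-1,0,0,0,0,4,0,-1,0,0,0,0.1,1.5,0,-1,0,0,0,0,0,-1,-1,0,0,0,0,0,-1,-1,0,0,0,0,0,0,-1,0,0,0,0,0,0,-1]}}

```text
time_s: 9.45
position: [0.5056, -0.2602, 0.0848]
tcp_rot: [[0.28, 0.96, -0.0], [0.96, -0.28, 0.0], [-0.0, -0.0, -1.0]]
force: [-0.4, 0.2, -1.2]
opening: 0.249
```

```bash
python3 -c "
from h import *
c=cap('side','side6');d=cap('scene','scene6');cap('wrist','wrist6')
s=read_state();print(s['time_s'],s['position'],np.array(s['tcp_rot']).round(3),s['opening'])
import cv2
a=cv2.imread('pics/side6.png')[130:330,230:430];b=cv2.imread('pics/scene6.png')[130:330,220:400]
cv2.imwrite('pics/s6a.png',cv2.resize(np.hstack([a,b]),None,fx=2.1,fy=2.4))"
```

```text
9.6 [ 0.50577997 -0.2598791   0.08557908] [[ 0.28   0.96   0.   ]
 [ 0.96  -0.28  -0.   ]
 [-0.     0.001 -1.   ]] 0.25282258731655954
```

View pics/s6a.png

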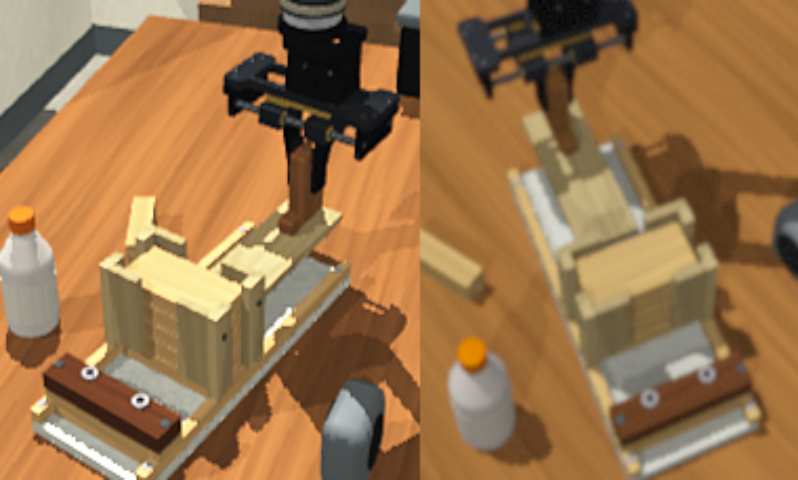

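View pics/wrist6.png

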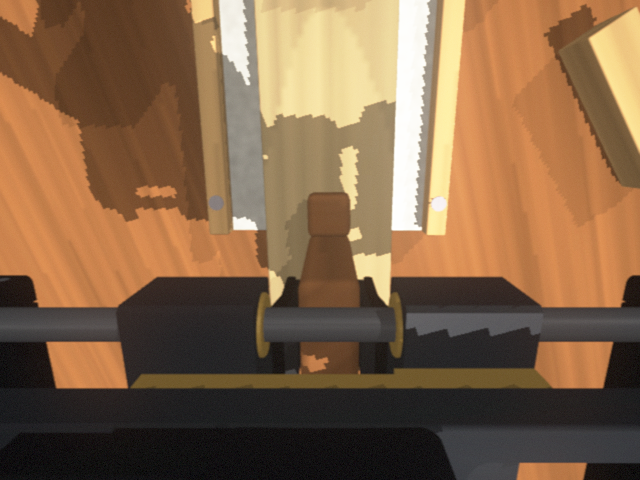

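```bash
python3 - <<'E'
from h import *
c=load('wrist6')
a=onz(c,209.5,235,.026);b=onz(c,447,235,.026)
print(a,b,np.linalg.norm(a-b),np.degrees(np.arctan2(*(a-b)[1::-1]))-90)
t=onz(c,193,0,.026);u=onz(c,464,0,.026); print(np.degrees(np.arctan2(*(t-a)[1::-1])),np.degrees(np.arctan2(*(u-b)[1::-1])))
th=np.radians(73.8);n=np.array([np.cos(th),np.sin(th)]);m=(a+b)[:2]/2
print('jig origin',m+.225*n, 'tcp jig x',(np.array(read_state()['position'])[:2]-m)@n-.225, 'lat',(np.array(read_state()['position'])[:2]-m)@[-n[1],n[0]])
# sole level check in side6: predicted sole corners
s=read_state();p=np.array(s['position']);h=p[:2]+.0695*n;l=np.array([-n[1],n[0]])
for q in [(97.5,35),(97.5,-35),(-97.5,35)]:
    P=np.append(h+n*q[0]/1e3+l*q[1]/1e3,p[2]-.0462+.010); 
    for k,f,o,sx in[('side6',None,(230,130),(2.1,2.4)),('scene6',None,(220-200,130),(2.1,2.4))]:
        w=proj(load(k),P)[0]; print(q,k,((w-o)*sx).round(0))
E
```

```text
[ 0.4392099  -0.22220554  0.026     ] [ 0.58155257 -0.26387269  0.026     ] 0.14831583396274006 73.68396678223434
72.87248132838565 74.33091200332596
jig origin [ 0.57315423 -0.02697304] tcp jig x -0.24245504180752475 lat -0.0002796408343823313
(97.5, 35) side6 [250. 301.]
(97.5, 35) scene6 [639. 225.]
(97.5, -35) side6 [198. 277.]
(97.5, -35) scene6 [582. 247.]
(-97.5, 35) side6 [341. 212.]
(-97.5, 35) scene6 [576.  95.]
```

Emit:
{"fn": "send_rows", "kwargs": {"moves": [0,0,0,0,0,-1,-1,0,0,0,0,0,-1,-1,0,0,0,0,0,-0.4,-1,0,0,0,0,0,-0.3,-1,0,0,0,0,0,0,-1,0,0,0,0,0,0,-1]}}

```text
time_s: 10.2
position: [0.5058, -0.2588, 0.0585]
tcp_rot: [[0.279, 0.96, 0.0], [0.96, -0.279, -0.0], [-0.0, 0.0, -1.0]]
force: [0.5, 0.1, -0.6]
opening: 0.249
```

```bash
python3 -c "
from h import *
c=cap('side','side7')
s=read_state();print(s['time_s'],s['position'],s['force'],np.array(s['tcp_rot']).round(3),s['opening'])
import cv2
a=cv2.imread('pics/side7.png')[130:330,230:430]
cv2.imwrite('pics/s7a.png',cv2.resize(a,None,fx=3,fy=3))"
```

```text
10.25 [ 0.50579066 -0.25878427  0.05852236] [-0.50048807  0.74721187 -0.18559256] [[ 0.279  0.96   0.   ]
 [ 0.96  -0.279 -0.   ]
 [-0.     0.    -1.   ]] 0.2509931743726085
```

View pics/s7a.png

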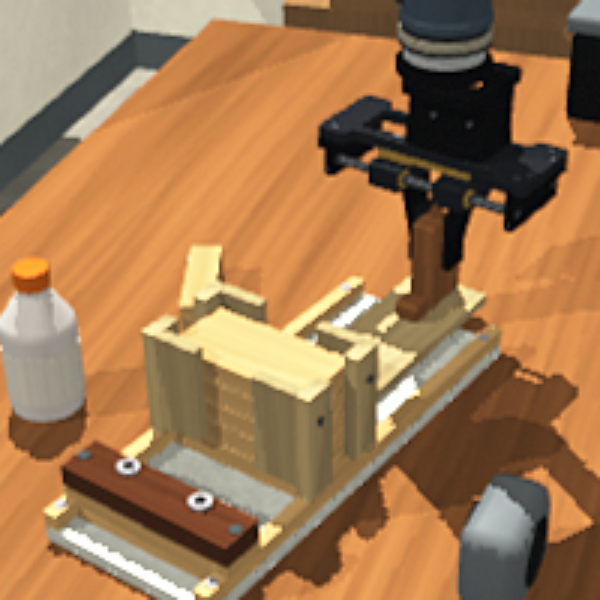

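Emit:
{"fn": "send_rows", "kwargs": {"moves": [0,0,0,0.28,0.96,0,-1,0,0,0,0.28,0.96,0,-1,0,0,0,0.28,0.96,0,-1,0,0,0,0.28,0.96,0,-1,0,0,0,0.28,0.96,0,-1,0,0,0,0.28,0.96,0,-1,0,0,0,0,0,0,-1]}}

```text
time_s: 10.95
position: [0.523, -0.1999, 0.0587]
tcp_rot: [[0.278, 0.961, 0.0], [0.961, -0.278, 0.0], [0.0, 0.0, -1.0]]
force: [0.5, -0.4, -2.2]
opening: 0.255
```

```bash
python3 -c "
from h import *
c=cap('side','side8')
s=read_state();print(s['time_s'],s['position'],s['force'],s['moment'],s['opening'])
import cv2
a=cv2.imread('pics/side8.png')[130:330,230:430]
cv2.imwrite('pics/s8a.png',cv2.resize(a,None,fx=3,fy=3))"
```

```text
11.0 [ 0.52262214 -0.20001023  0.05857821] [-0.60411043  0.25935483 -1.25365014] [-0.01269924  0.00614729  0.01850871] 0.25025445828628257
```

View pics/s8a.png

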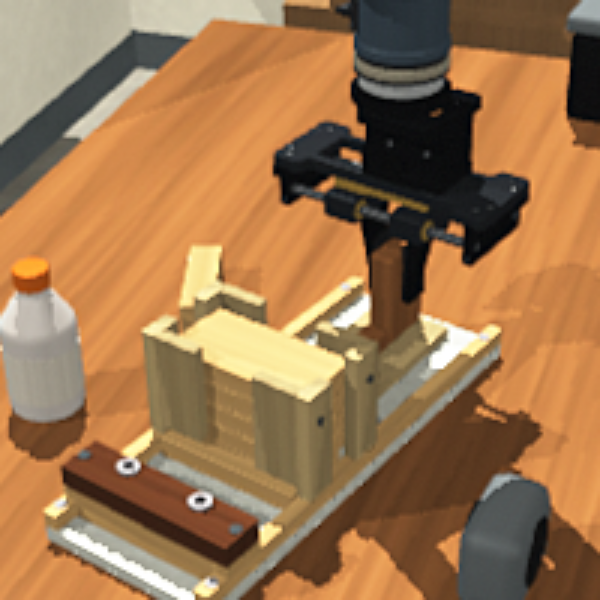

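Emit:
{"fn": "send_rows", "kwargs": {"moves": [0,0,0,0.28,0.96,0,-1,0,0,0,0.28,0.96,0,-1,0,0,0,0.28,0.96,0,-1,0,0,0,0.28,0.96,0,-1,0,0,0,0.28,0.96,0,-1,0,0,0,0.28,0.96,0,-1,0,0,0,0.28,0.96,0,-1,0,0,0,0,0,0,-1,0,0,0,0.06,0.2,0,-1,0,0,0,0,0,0,-1]}}

```text
time_s: 12.0
position: [0.5424, -0.1314, 0.0584]
tcp_rot: [[0.279, 0.96, -0.001], [0.96, -0.279, 0.001], [0.001, -0.001, -1.0]]
force: [-0.1, -0.8, -3.4]
opening: 0.248
```

```bash
python3 -c "
from h import *
c=cap('side','side9');cap('scene','scene9')
s=read_state();p=np.array(s['position']);print(s['time_s'],p,s['force'],s['opening'])
n=np.array([.2807,.9598]);print('nose jig x',(p[:2]-[.5732,-.0268])@n+.167)
import cv2
a=cv2.imread('pics/side9.png')[180:330,230:380];b=cv2.imread('pics/scene9.png')[190:340,260:400]
cv2.imwrite('pics/s9a.png',cv2.resize(np.hstack([a,b]),None,fx=2.7,fy=3.6))"
```

```text
12.1 [ 0.54225941 -0.13146221  0.05830541] [-0.11292924  1.26093329 -4.63082564] 0.25002198010184706
nose jig x 0.05786019096282756
```

View pics/s9a.png

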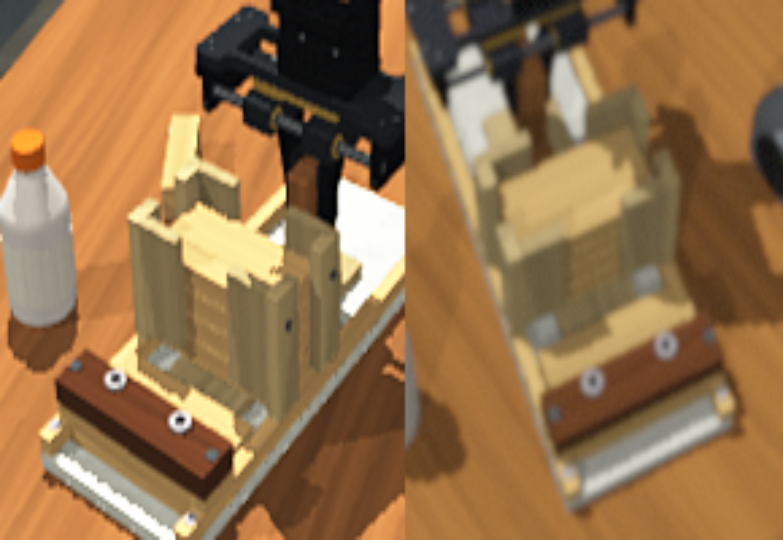

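Emit:
{"fn": "send_rows", "kwargs": {"moves": [0,0,0,0.03,0.1,0,-1,0,0,0,0.03,0.1,0,-1,0,0,0,0,0,0,-1]}}

```text
time_s: 12.4
position: [0.543, -0.1304, 0.0586]
tcp_rot: [[0.279, 0.96, -0.001], [0.96, -0.279, -0.0], [-0.001, -0.0, -1.0]]
force: [-2.5, -2.8, -3.1]
opening: 0.249
```

Emit:
{"fn": "send_rows", "kwargs": {"moves": [0,0,0,0.03,0.1,0,-1,0,0,0,0,0,0,-1]}}

```text
time_s: 12.6
position: [0.5432, -0.1303, 0.0588]
tcp_rot: [[0.278, 0.961, -0.001], [0.961, -0.278, -0.002], [-0.002, -0.0, -1.0]]
force: [-3.4, -6.2, -1.4]
opening: 0.25
```

Emit:
{"fn": "send_rows", "kwargs": {"moves": [0,0,0,0.03,0.1,0,-1,0,0,0,0,0,0,-1]}}

```text
time_s: 12.8
position: [0.5433, -0.1302, 0.059]
tcp_rot: [[0.277, 0.961, -0.001], [0.961, -0.277, -0.003], [-0.003, -0.0, -1.0]]
force: [-4.8, -8.5, -0.6]
opening: 0.253
```

```bash
python3 - <<'E'
from h import *
import cv2
c=cap('side','side10');d=cap('scene','scene10')
o=np.array([.5732,-.0268]);n=np.array([.2807,.9598]);l=np.array([-n[1],n[0]])
out=[]
for k,im in(('side10',c),('scene10',d)):
    a=cv2.imread(f'pics/{k}.png'); b=(235,215,130,110) if k=='side10' else (290,240,100,90)
    x0,y0,w,h=b; z=cv2.resize(a[y0:y0+h,x0:x0+w],None,fx=5.9,fy=5.9,interpolation=cv2.INTER_CUBIC)
    for X,col in((60,(0,0,255)),(55,(255,0,0))):
        P=[np.append(o+n*X/1e3+l*y,.030) for y in(-.06,-.02,.02,.06)]
        for q in proj(im,P): cv2.circle(z,tuple(int(v) for v in ((q-[x0,y0]+.5)*5.9)),3,col,-1)
    cv2.imwrite(f'pics/{k}a.png',z)
print(read_state()['force'])
E
```

```text
[-4.87879392 -9.07589794 -0.1913171 ]
```

View pics/side10a.png

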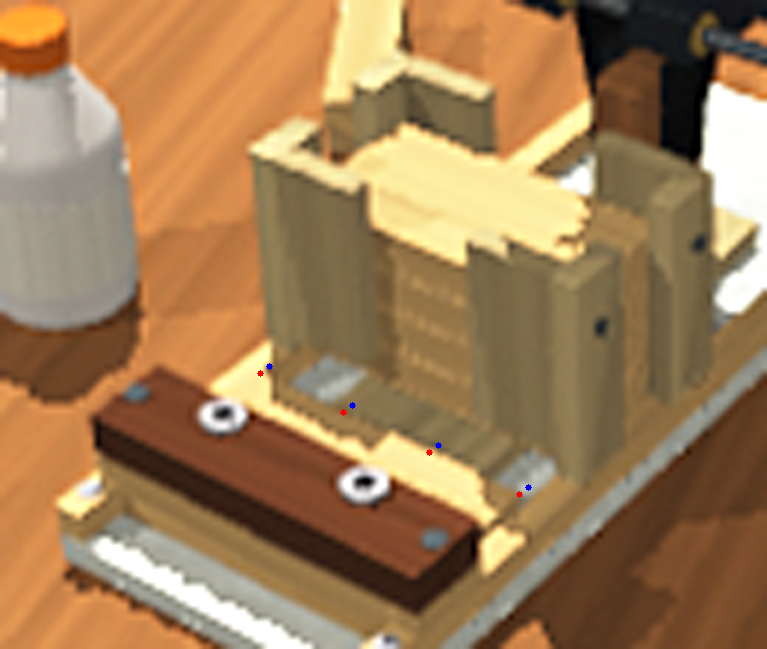

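View pics/scene10a.png

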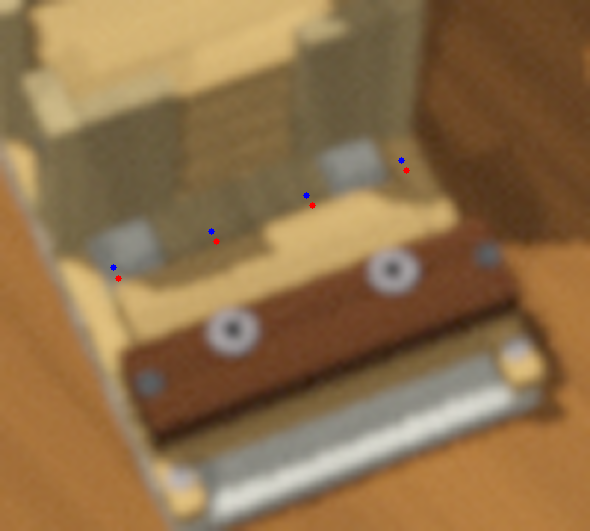

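Emit:
{"fn": "send_rows", "kwargs": {"moves": [0,0,0,0.03,0.1,0,-1,0,0,0,0,0,0,-1,0,0,0,0,0,0,-1]}}

```text
time_s: 13.2
position: [0.5435, -0.1301, 0.0592]
tcp_rot: [[0.277, 0.961, -0.001], [0.961, -0.277, -0.004], [-0.005, 0.0, -1.0]]
force: [-6.9, -12.0, 1.5]
opening: 0.252
```

Emit:
{"fn": "send_rows", "kwargs": {"moves": [0,0,0,-0.1,-0.4,0,-1,0,0,0,-0.2,-0.7,0,-1,0,0,0,-0.28,-0.96,0,-1,0,0,0,-0.28,-0.96,0,-1,0,0,0,0,0,0,-1]}}

```text
time_s: 13.7
position: [0.5353, -0.1586, 0.0586]
tcp_rot: [[0.28, 0.96, -0.0], [0.96, -0.28, -0.0], [-0.0, 0.0, -1.0]]
force: [-0.2, -0.1, -3.0]
opening: 0.248
```

```bash
python3 -c "
from h import *
c=cap('side','side11');cap('scene','scene11')
s=read_state();p=np.array(s['position']);print(s['time_s'],p,s['force'],s['opening'])
n=np.array([.2807,.9598]);print('nose jig x',(p[:2]-[.5732,-.0268])@n+.167)
import cv2
a=cv2.imread('pics/side11.png')[180:330,230:380];b=cv2.imread('pics/scene11.png')[190:340,260:400]
cv2.imwrite('pics/s11a.png',cv2.resize(np.hstack([a,b]),None,fx=2.7,fy=3.6))"
```

```text
13.8 [ 0.53561852 -0.1578824   0.05864367] [-0.21978703 -0.45375141 -4.08586359] 0.2494527114848009
nose jig x 0.03063799379710394
```

View pics/s11a.png

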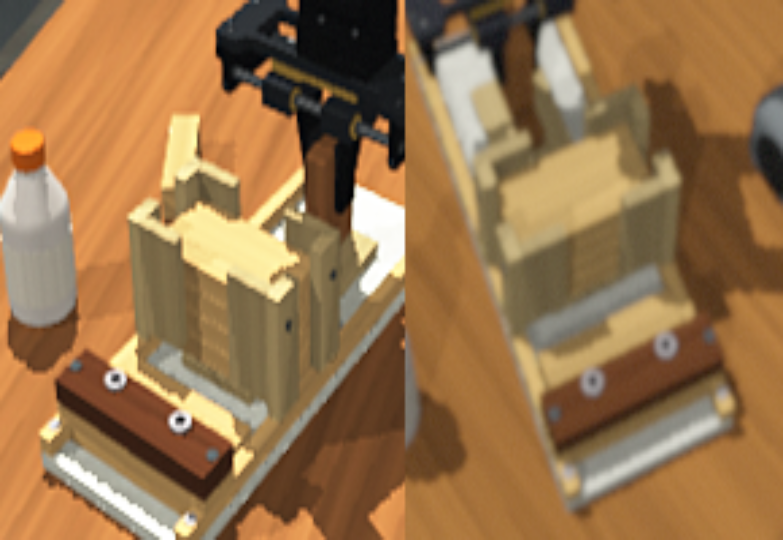

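Emit:
{"fn": "send_rows", "kwargs": {"moves": [0,0,0,-0.14,-0.48,0,-1,0,0,0,-0.14,-0.48,0,-1,0,0,0,-0.14,-0.48,0,-1,0,0,0,-0.14,-0.48,0,-1,0,0,0,-0.14,-0.48,0,-1,0,0,0,-0.14,-0.48,0,-1,0,0,0,-0.14,-0.48,0,-1,0,0,0,-0.14,-0.48,0,-1,0,0,0,-0.14,-0.48,0,-1,0,0,0,-0.14,-0.48,0,-1,0,0,0,-0.14,-0.48,0,-1,0,0,0,-0.14,-0.48,0,-1,0,0,0,-0.14,-0.48,0,-1,0,0,0,-0.14,-0.48,0,-1,0,0,0,0,0,0,-1]}}

```text
time_s: 15.3
position: [0.5162, -0.2255, 0.0589]
tcp_rot: [[0.28, 0.96, 0.001], [0.96, -0.28, -0.001], [-0.001, 0.001, -1.0]]
force: [-0.6, -0.3, -2.2]
opening: 0.252
```

Emit:
{"fn": "send_rows", "kwargs": {"moves": [0,0,0,-0.2,-0.7,0,-1,0,0,0,-0.28,-0.96,0,-1,0,0,0,-0.28,-0.96,0,-1,0,0,0,-0.21,-0.7,0,-1,0,0,0,0,0,0,-1,0,0,0,0,0,0,-1]}}

```text
time_s: 15.9
position: [0.5061, -0.2578, 0.0586]
tcp_rot: [[0.28, 0.96, -0.0], [0.96, -0.28, 0.0], [0.0, -0.0, -1.0]]
force: [0.4, -0.4, -0.9]
opening: 0.251
```

```bash
python3 -c "
from h import *
c=cap('side','side12');cap('scene','scene12')
s=read_state();p=np.array(s['position']);print(s['time_s'],p,s['force'],s['opening'])
n=np.array([.2807,.9598]);print('nose jig x',(p[:2]-[.5732,-.0268])@n+.167)
import cv2
a=cv2.imread('pics/side12.png')[160:330,230:400];b=cv2.imread('pics/scene12.png')[170:340,240:400]
cv2.imwrite('pics/s12a.png',cv2.resize(np.hstack([a,b]),None,fx=2.4,fy=3.2))"
```

```text
16.0 [ 0.50612495 -0.25725837  0.05853574] [ 0.31175092  0.47103256 -2.01542137] 0.24868249901704048
nose jig x -0.07302191174165867
```

View pics/s12a.png

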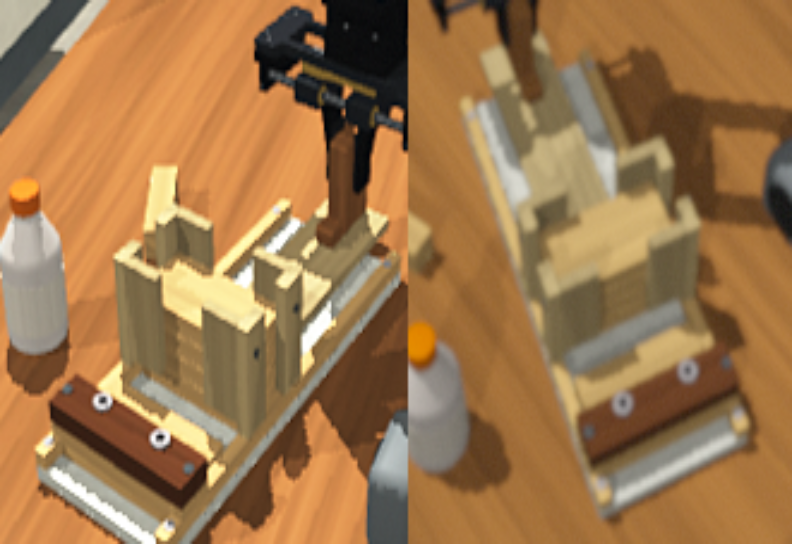

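Emit:
{"fn": "send_rows", "kwargs": {"moves": [0,0,0,0,0,0,0.3,0,0,0,0,0,0,0.3,0,0,0,0,0,0,0.3,0,0,0,0,0,0,0.3,0,0,0,0,0,1,0.3,0,0,0,0,0,2,0.3,0,0,0,0,0,3,0.3,0,0,0,0,0,4,0.3,0,0,0,0,0,4,0.3,0,0,0,0,-2,4,0.3,0,0,0,0,-4,0,0.3,0,0,0,0,-4,0,0.3,0,0,0,0,-4,0,0.3,0,0,0,0,0,0,0.3,0,0,0,0,0,0,0.3]}}

```text
time_s: 17.5
position: [0.5057, -0.3981, 0.2388]
tcp_rot: [[0.281, 0.96, -0.0], [0.96, -0.281, 0.001], [0.001, -0.0, -1.0]]
force: [-0.9, 0.3, -0.1]
opening: 0.653
```

```bash
python3 - <<'E'
from h import *
import cv2
c=cap('side','side13');d=cap('scene','scene13');w=cap('wrist','wrist13')
s=read_state();print(s['time_s'],s['position'],s['force'],s['opening'])
o=np.array([.5732,-.0268]);n=np.array([.2807,.9598]);l=np.array([-n[1],n[0]])
J=lambda x,y,z:np.append(o+n*x/1e3+l*y/1e3,z/1e3)
P=[J(-30,60,84),J(30,60,84),J(30,-60,84),J(-30,-60,84),J(60,-55,30),J(60,55,30),J(-73,35,22),J(-73,-35,22),J(-268,35,22)]
for k,im,(x0,y0,W,H) in(('side13',c,(230,170,180,150)),('scene13',d,(245,160,140,170))):
    a=cv2.imread(f'pics/{k}.png');f=600/H if k!='side13' else 4.4
    f=min(f,800/W,600/H)
    z=cv2.resize(a[y0:y0+H,x0:x0+W],None,fx=f,fy=f,interpolation=cv2.INTER_CUBIC)
    for q in proj(im,P): cv2.circle(z,tuple(int(v) for v in ((q-[x0,y0]+.5)*f)),3,(0,0,255),-1)
    cv2.imwrite(f'pics/{k}a.png',z)
E
```

```text
17.65 [ 0.50616238 -0.39604764  0.23873478] [ 0.14043288  1.16749026 -0.01099108] 0.6507011002913632
```

View pics/side13a.png

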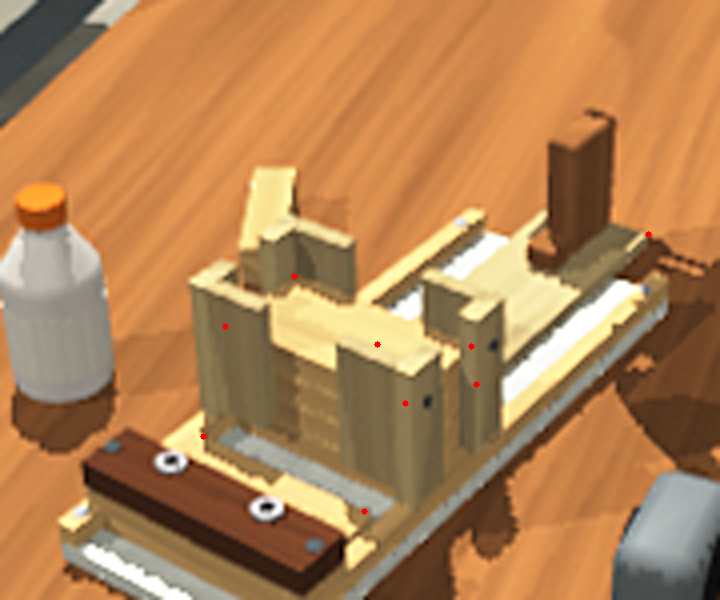

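View pics/scene13a.png

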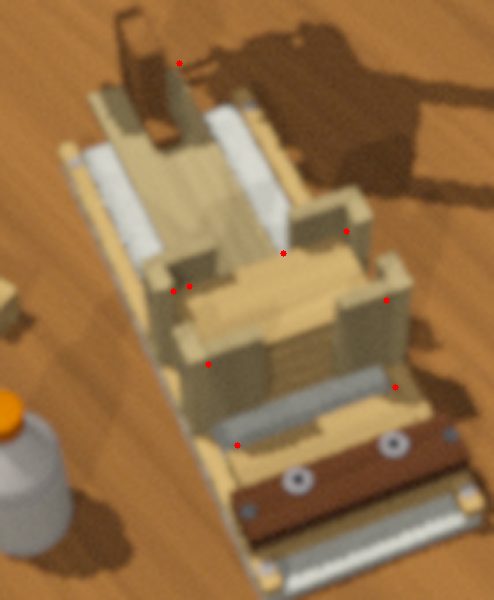

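View pics/scene13.png

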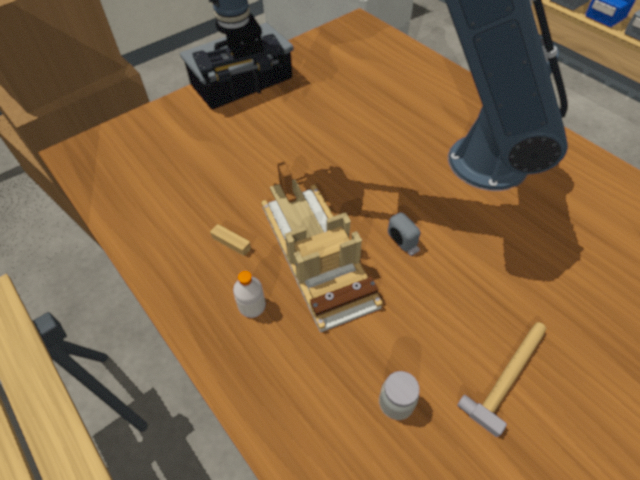

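```bash
python3 - <<'E'
from h import *
import cv2
c=load('side13')
o=np.array([.5732,-.0268]);n=np.array([.2807,.9598]);l=np.array([-n[1],n[0]])
J=lambda x,y,z:np.append(o+n*x/1e3+l*y/1e3,z/1e3)
x0,y0,W,H=270,215,90,85;f=7
def dr(name,fx,zs,X):
    a=cv2.imread(f'pics/{name}.png')
    z=cv2.resize(a[y0:y0+H,x0:x0+W],None,fx=f,fy=f,interpolation=cv2.INTER_CUBIC)
    for h in zs:
        for y in(-24,24):
            q=proj(c,J(X,y,h))[0]; cv2.circle(z,tuple(int(v) for v in ((q-[x0,y0]+.5)*f)),3,(0,0,255),-1)
    return z
cv2.imwrite('pics/z13.png',dr('side13',0,(30,48,66,84),28))
E
```

```text
(no output)
```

View pics/z13.png

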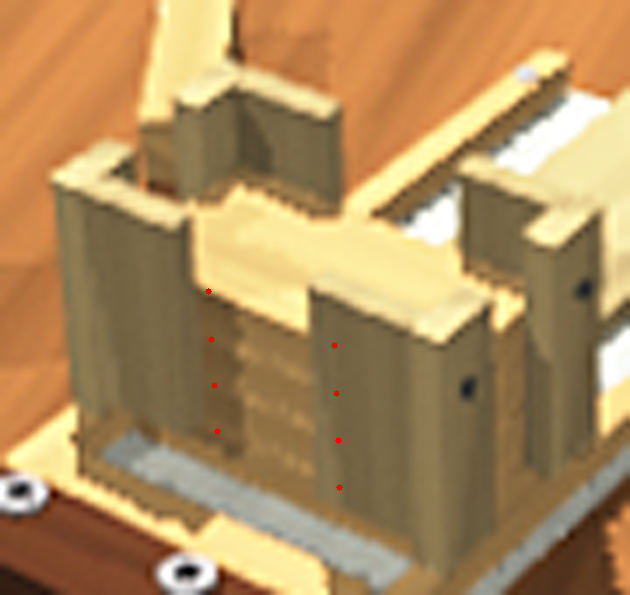

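View pics/wrist13.png

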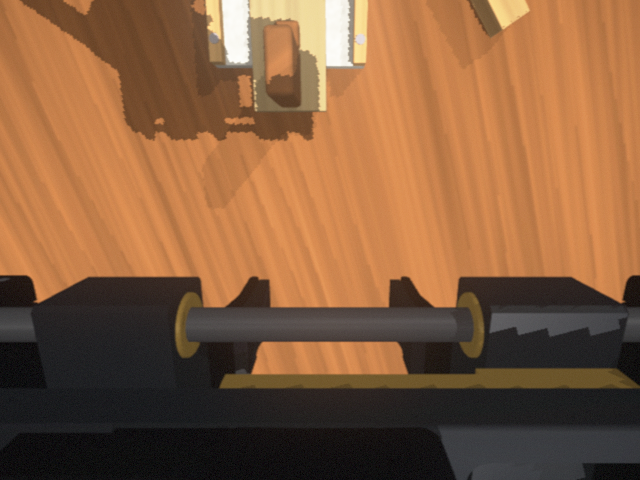

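```bash
python3 -c "
from rig import *
print(hand_in())"
```

```text
the job is handed in; nothing more can be done
None
```

The job is handed in at about 18 s of the 61 s allowed; no verdict was reported. None of the checks I made disagreed with the task, but none of them is exact.

**What I did:**
- I picked the offcut off the infeed bed and laid it on the bench at about (0.70, -0.22).
- I gripped the push block by its handle and set it on the infeed bed. I then slid the bottom blank under the guide bar until it stopped hard, with about 14 N on the wrist.
- I drew the push block back about 13 cm, released it and moved the arm clear.

**Last checks:**
- **Bottom blank:** its rear edge matched jig x 60 mm in the side and scene pictures, so its centre is near 90 mm. My nose estimate at contact was about 59 mm. It stayed put while I drew the block back.
- **Stack:** the top edge in the front window agreed with a four-blank stack flat on the bed, to about 1 to 2 mm. I could not measure each blank on its own.
- **Push block:** it stands upright and level, with its nose at jig x of about -73 mm, roughly 31 mm behind the hopper. The gripper touches nothing.
- **Offcut and bystanders:** the offcut lies on the bench off the jig. The hammer, glue bottle, jar and tape measure look unmoved in the scene pictures; I compared these by eye only.

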